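# Seat the hexagonal insert and lock it with the keeper

### The job

Take the loose hexagonal steel insert by its square stub and seat it in the hexagonal pocket of the bench fixture: feel for the pocket and shuffle and turn the insert, without forcing it, until it falls fully home with its hexagon flush in the pocket. Then slide the fixture's keeper fully closed over the insert's shoulder, let go of everything, and leave the other things on the bench alone.

Things in the scene. Friction and masses are not known exactly. Their poses are not given: they have to be found in the camera images.
- insert_mid (a point): Loose steel insert, 46 mm tall, 0.2-0.4 kg, upright. Bottom up: round pilot 44 mm dia x 4 mm; hexagonal foot 50 mm across flats x 12 mm (its top, the shoulder, is 16 mm up); square stub 18x18x30 mm, to grip. Point: on the axis, 23 mm above the underside, 7 mm above the shoulder. z up; x, y square to the stub's faces, x also square to a pair of hexagon flats. Over 60 N on the fixture is forcing.
- fixture: Fixed dark steel plate 190x96x12 mm, flat on the bench. Origin: underside, at the nominal pocket axis, 50 mm from one short end; x runs along the plate to the keeper. On it a bright hexagonal ring, 16 mm tall, walls 10 mm, forms the pocket: hexagon 52 mm across flats, 16 mm deep, floor 12 mm above the bench. Seated, the insert's shoulder is level with the rim.
- pocket (a point): Nominal pocket axis at rim height (28 mm), axes as the fixture's; fixed to the plate, not the ring. The ring is locked askew where last left: up to 2.5 mm off along fixture x and along y, its flats 0.14 to 0.90 rad anticlockwise (from above) of square to x. Not reported: see or feel. Set down here, the pilot drops 4 mm in at any angle; the hexagon rests on the rim until centred and turned to match.
- keeper (a joint): Slide of the keeper in m: 0 open, tip 50 mm from the nominal axis; 0.032 closed stop, tip 18 mm from it, over the seated insert's shoulder. Moves towards the pocket, 2 N friction, stays where left. Aluminium plate 24 mm wide, 30 to 34 mm above the bench, 2 mm over the rim: an insert not fully down blocks it. Two guide bars, top 34 mm high, 54 to 104 mm from the axis.
- keeper_post (a point): The keeper's upright square post, to grip or push, 12x12 mm, from 34 to 64 mm above the bench. Point: in it, 52 mm above the bench, on the fixture's x axis, 106 mm from the nominal pocket axis when open and 74 mm when closed. Axes as the fixture's.
- wrench: A loose steel wrench about 170 mm long lying on the bench; leave it alone.
- tin: A loose red tin 66 mm in diameter and 100 mm tall; leave it alone. Origin at its underside.
- vblock: A loose dark steel vee block 50 x 45 x 38 mm; leave it alone. Origin at its underside.
Mind the look-alikes: they are no part of the job. There is more than one size of the fixture; the one meant has the size given above. What is shaped like the part that bears insert_mid but orange is not meant.

How it is judged:
By the outcome, as a careful person would: the job done as asked, in the order asked, and still so for the second after the job is handed in, with the robot touching nothing.
It also fails if it takes over 72 s, if anything falls off the work surface, if the arm or the gripper's body presses on something with over 40 N, if the wrist force passes 120 N, or if a joint passes its speed limit or range.

### The arm

A 6-joint arm with a two-finger parallel gripper is mounted at the origin on the work surface. World frame = base frame: x ahead of the robot, y to its left, z up, the work surface at z = 0. Lengths are in m, angles in rad, forces in N, time in s.
With the tool pointing down it reaches from about 0.4 to 0.825 m from the base axis. Payload 7 kg.
Tool frame: the origin (TCP) lies between the finger pads; the fingertips stand 8 mm ahead of it and the grasp point (between the pads) lies 11 mm behind it (arm.finger_overhang is the distance from the TCP to the fingertips, in m); z points along the fingers, y is the line along which they close (so a half turn about z gives the same grasp; the last joint's range is limited). The gripper opens to 88 mm and grips with 3 to 60 N. Pads are 19 mm wide; open, the fingers measure 130 mm over their backs; the gripper's body (78 mm by 193 mm) begins 47 mm behind the grasp point.
Start: joints at [0.288, 0.359, 0.012, 0, -1.224, -0.288], TCP at [0.675, -0, 0.235] pointing down, gripper open.
Joint ranges: [-3.07, 3.07], [-1.43, 2.12], [-1.02, 1.25], [-3.03, 1.67], [-3.05, -0], [-3.03, 3.03]. Speed limits (rad/s): [2.39, 2.39, 3.01, 3.14, 3.14, 3.14].

### API

Orientations are given as [roll, pitch, yaw] about the fixed x, y, z axes, in that order (R = Rz(yaw) Ry(pitch) Rx(roll)).
In Python, from station import arm gives the robot as it stands.
- The arm moves only by the tool move_arm, never from a script. Its argument "rows" is text: rows parted by semicolons, each of 7 numbers parted by spaces: the turn, a rotation vector about the tool's x, y, z in degrees, then the shift along the tool's x, y, z in m, then the finger opening in m, from 0 to 0.0876. A call has 1 to 8 rows; each row shifts and turns the commanded pose from where the row before left it, along the tool's axes as they then stand; what a row does not reach is not made up. A row lasts 1/8 s, in which the tool goes at most 62.5 mm and 10.7 degrees, less where a joint would pass 70% of its speed; a pose out of reach is approached as far as the arm can. A call is refused whole if a number of a shift passes 0.0625 or a number of a turn 10.7, either way. A call with a gripper value outside its range is refused whole. The fingers move at their own pace and stop on an object; "squeeze" is the grip in N (left out, the last holds). Time passes only in rows, so rows that do not move let the fingers close. It gives the time, the measured TCP pose, the force, the opening and the grip force at its end, in the units of the state.
- arm.get_state(): the state, without advancing time (a new reading comes with each control period).
- arm.grab_frame(name): name is "scene" or "side" or "wrist"; returns (picture, depth): 480x640x3 uint8, blue, green, red; 480x640 float32, m along the optical axis (not along the pixel's ray), 0 where there is no reading.
- arm.camera_model(name): a dict with "mtx" (3x3 intrinsics, pixels), "k1" (the pictures are not rectified: a ray, as slopes to the right and down, at radius r is drawn at 1 + k1 r^2 times it, then the intrinsics apply), "camera_from_world" (4x4, takes a point from world to camera coordinates); the wrist camera has in their place "mount" (4x4, takes a point from camera to tool coordinates, whose origin is the TCP and whose axes are the flange's). Camera axes: x right, y down, z forward; pixel columns grow to the right and rows downward; lengths in m; the calibration is good to about 2 mm. A picture is of the moment at which its call begins: read the wrist's pose just before it. camera_model takes no time and is no camera call.
- arm.job_done(): hands the job in; it is judged then, once.
The state is a dict: "t": time; "q": joint angles; "qd": joint speeds; "joint_efforts": joint torques, N m; "eef_pos": TCP position; "ee_rot": TCP orientation; "force": force on the tool from outside, world axes, zero at the start; "moment": the same for the moment, N m; "width": finger opening in m; "gripper_force": force on a finger pad.
Only numpy, scipy, OpenCV 4.12 (cv2) and the standard library are available. Lean on these libraries where they do the work, as an engineer would, in place of code of your own. Each camera call takes 0.05 s, during which the arm holds its last target. There are 200 camera calls.

## Working session

There is one attempt and no reset: what is moved stays moved. The work goes in short steps, Python scripts to look and compute and a tool call to move; the robot and the scene stay as the last step left them, time stands still between calls to the robot, and variables do not carry over. Pictures are saved under pics/ and viewed, at most 10 in all, crops included, and the job is handed in when it is done.

Besides the shell and the picture viewer there is one more tool, called by a JSON object that holds its "name" and its "arguments", one argument or row to a line. move_arm: Moves the arm, as the interface text tells. Its arguments: {"type":"object","properties":{"rows":{"type":"string"},"squeeze":{"type":"number"}},"required":["rows"]}

```bash
ls; mkdir -p pics; cat > h.py <<'E'
import numpy as np, cv2
from station import arm
from scipy.spatial.transform import Rotation as R
def T(s=None):
    s=s or arm.get_state(); M=np.eye(4); M[:3,:3]=R.from_euler('xyz',s['ee_rot']).as_matrix(); M[:3,3]=s['eef_pos']; return M
def grab(n,fn):
    s=arm.get_state(); im,d=arm.grab_frame(n); m=arm.camera_model(n)
    W=T(s)@np.array(m['mount']) if n=='wrist' else np.linalg.inv(np.array(m['camera_from_world']))
    np.savez('pics/'+fn+'.npz',im=im,d=d,W=W,K=np.array(m['mtx']),k1=m['k1']); cv2.imwrite('pics/'+fn+'.png',im); return im,d
def load(fn): return np.load('pics/'+fn+'.npz')
def ray(f,u,v):
    K=f['K']; p=np.array([(u-K[0,2])/K[0,0],(v-K[1,2])/K[1,1]]); x=p.copy()
    for _ in range(20): x=p/(1+float(f['k1'])*(x@x))
    return np.array([x[0],x[1],1.])
def onz(f,u,v,z):
    r=f['W'][:3,:3]@ray(f,u,v); c=f['W'][:3,3]; return c+r*(z-c[2])/r[2]
def dep(f,u,v):
    p=ray(f,u,v)*float(f['d'][int(v),int(u)]); return f['W'][:3,:3]@p+f['W'][:3,3]
E
python3 - <<'E'
from h import *
a,_=grab('scene','s0'); b,_=grab('wrist','w0')
print(arm.get_state())
E
```

```text
pics
{'t': 0.1, 'q': array([ 2.88122944e-01,  3.59295438e-01,  1.11409226e-02, -2.97480538e-04,
       -1.22411624e+00, -2.88070294e-01]), 'qd': array([ 0.00125735, -0.00205923,  0.00157782,  0.00163672,  0.00224844,
        0.00094229]), 'joint_efforts': array([-1.42273191e-03, -5.84165347e+01,  2.93752134e+01,  7.01551259e+00,
        1.01412315e-02, -6.66964229e-05]), 'eef_pos': array([ 6.74563514e-01, -1.79230586e-05,  2.33727032e-01]), 'ee_rot': array([ 3.14009953e+00, -1.50781340e-04, -1.57084485e+00]), 'force': array([-0.03293143,  0.26533256, -0.30593776]), 'moment': array([-0.00625008, -0.01488069,  0.0077628 ]), 'gripper_force': 0.0, 'width': 0.08740208528936862}
```

View pics/s0.png

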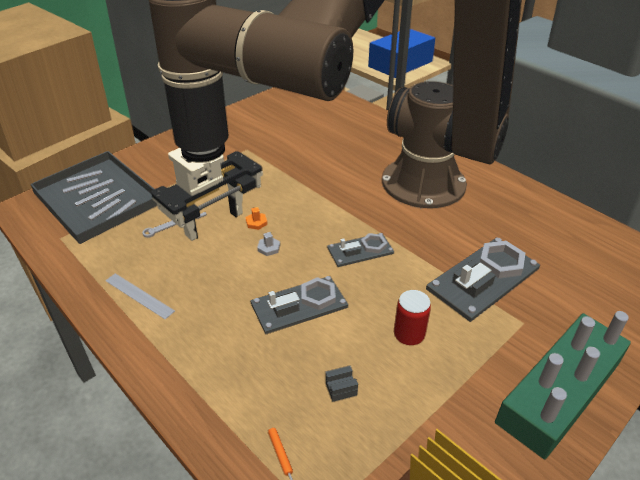

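View pics/w0.png

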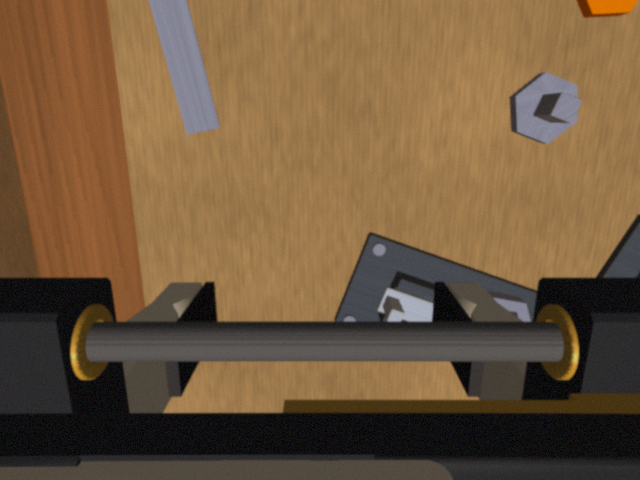

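The scene view shows the grey insert at (268,245), the orange look-alike at (256,217), and three fixtures at about (300,303), (360,248) and (484,277). In the wrist view the insert is at (545,107). I'll measure the fixtures' sizes next.

```bash
python3 - <<'E'
from h import *
np.set_printoptions(precision=4,suppress=True)
f=load('s0')
for n,c in dict(mid=[(251,302),(330,279),(347,299),(270,329)],small=[(327,248),(384,234),(394,250),(335,265)],big=[(427,284),(497,239),(540,267),(473,317)]).items():
    P=[onz(f,u,v,.012)[:2] for u,v in c]; print(n,np.array(P),[round(float(np.linalg.norm(P[i]-P[i-3])),3) for i in range(4)])
print('ins',onz(f,268,247,.016),'tin',onz(f,411,336,0),'vb',onz(f,341,390,.0))
w=load('w0'); print(onz(w,543,107,.016),dep(w,530,110),onz(w,572,104,.046)); print(onz(w,371,234,.012))
for n in('s0',):
    im=load(n)['im'][200:350,220:420]; cv2.imwrite('pics/s0c.png',cv2.resize(im,None,fx=4,fy=4,interpolation=2))
E
```

```text
mid [[0.6343 0.0364]
 [0.4619 0.1025]
 [0.4781 0.1717]
 [0.653  0.1225]] [0.185, 0.071, 0.182, 0.088]
small [[0.3941 0.0227]
 [0.257  0.0815]
 [0.2838 0.137 ]
 [0.4217 0.0777]] [0.149, 0.062, 0.15, 0.061]
big [[0.3166 0.2627]
 [0.069  0.2854]
 [0.0802 0.4129]
 [0.3233 0.3923]] [0.249, 0.128, 0.244, 0.13]
ins [ 0.4963 -0.0726  0.016 ] tin [0.449  0.3284 0.    ] vb [ 0.6464  0.3219 -0.    ]
[ 0.492  -0.0809  0.016 ] [ 0.5023 -0.0786  0.0158] [ 0.4852 -0.0822  0.046 ]
[0.6308 0.0292 0.012 ]
```

The middle fixture is the one meant. I'll move to view both it and the insert.

{"name": "move_arm", "arguments": {
  "rows": "0 0 0 -0.03 0.045 0 0.0876; 0 0 0 -0.03 0.045 0 0.0876; 0 0 0 -0.03 0.035 0 0.0876; 0 0 0 0 0 0 0.0876; 0 0 0 0 0 0 0.0876"
}}

```text
t: 0.72
eef_pos: [0.5501, 0.0901, 0.2347]
ee_rot: [-3.141, 0.0, -1.57]
force: [-1.0, 0.7, 0.3]
width: 0.0877
gripper_force: 0.0
```

```bash
python3 - <<'E'
from h import *
im,_=grab('wrist','w1'); print(arm.get_state()['eef_pos'],arm.get_state()['qd'].round(3), np.array(arm.camera_model('wrist')['mount']).round(3))
cv2.imwrite('pics/w1v.png',cv2.resize(im[0:360,150:630],None,fx=1.66,fy=1.66,interpolation=2))
E
```

```text
[0.55038916 0.08983947 0.23447177] [-0.011  0.011  0.004 -0.001 -0.001 -0.001] [[ 0.    -0.964 -0.267  0.071]
 [ 1.    -0.     0.001  0.001]
 [-0.001 -0.267  0.964 -0.15 ]
 [ 0.     0.     0.     1.   ]]
```

View pics/w1v.png

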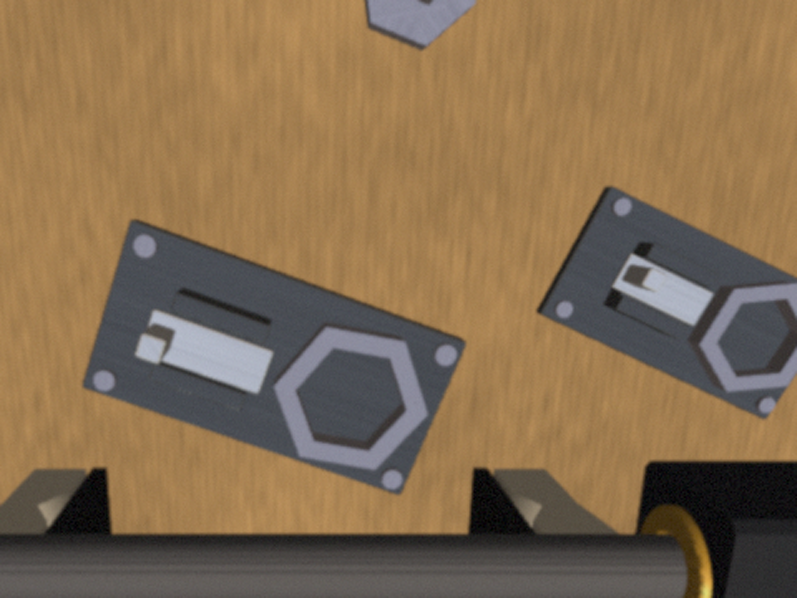

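The full fixture is in view: plate corners at (135,220), (465,342), (400,493), (85,386), ring centre about (352,398), keeper post at (152,346). The insert is cut off at the top. I'll fit the ring and plate, and go closer to the insert.

{"name": "move_arm", "arguments": {
  "rows": "0 0 0 0.0435 0.0185 0.028 0.0876; 0 0 0 0.0435 0.0185 0.028 0.0876; 0 0 0 0.043 0.018 0.028 0.0876; 0 0 0 0 0 0 0.0876; 0 0 0 0 0 0 0.0876"
}}

```text
t: 1.4
eef_pos: [0.4958, -0.0407, 0.1506]
ee_rot: [-3.141, -0.0, -1.572]
force: [0.3, 0.2, 0.6]
width: 0.0874
gripper_force: 0.0
```

```bash
cat > fit.py <<'E'
from h import *
from scipy.optimize import minimize
np.set_printoptions(precision=4,suppress=True)
f=load('w1'); S=480*1.66/797
vw=lambda u,v:(150+u/1.66,v/1.66)
C=np.array([onz(f,*vw(*c),.012)[:2] for c in [(135,220),(465,342),(400,493),(85,386)]])
print('sides',[np.linalg.norm(C[i]-C[(i+1)%4]).round(4) for i in range(4)])
# corners in fixture frame: x toward keeper; C0,C3 keeper end
e=(C[0]+C[3]-C[1]-C[2]);th=np.arctan2(e[1],e[0]); c=C.mean(0); ex=np.array([np.cos(th),np.sin(th)]); o=c-ex*.045
print('yaw',th,'origin',o)
# ring fit
v,u=np.mgrid[180:300,300:425]; 
P=np.array([onz(f,a,b,.028)[:2] for a,b in zip(u.ravel(),v.ravel())])
g=f['im'][v,u].astype(int); m=((g.min(2)>105)&(g.max(2)-g.min(2)<50)).ravel()
def inside(p,ap,k): # soft inside of hexagon
    a=p[2]+np.arange(6)*np.pi/3; D=(P-p[:2])@np.array([np.cos(a),np.sin(a)])
    return 1/(1+np.exp((D.max(1)-ap)/k))
def cost(p): return ((inside(p,.036,.0006)-inside(p,.026,.0006)-m)**2).sum()
best=min((minimize(cost,[o[0],o[1],t],method='Nelder-Mead',options=dict(initial_simplex=np.array([[o[0],o[1],t]]+[[o[0]+.004*(i==0),o[1]+.004*(i==1),t+.15*(i==2)] for i in range(3)]))) for t in np.arange(0,1.05,.17)),key=lambda r:r.fun)
d=best.x[:2]-o; print(best.x,best.fun,m.sum(),'off',d@ex,d@np.array([-ex[1],ex[0]]),'ring ang rel',(best.x[2]-th)%(np.pi/3))
E
python3 fit.py; python3 - <<'E'
from h import *
im,_=grab('wrist','w2'); print(arm.get_state()['eef_pos'])
cv2.imwrite('pics/w2v.png',cv2.resize(im[60:300,200:440],None,fx=2.5,fy=2.5,interpolation=2))
E
```

```text
sides [np.float64(0.1855), np.float64(0.0934), np.float64(0.1866), np.float64(0.0942)]
yaw -0.3482513386060058 origin [0.5153 0.1212]
[0.5169 0.1216 0.3388] 679.5442886927257 3289 off 0.0013950504690107644 0.0008733930020115034 ring ang rel 0.6870346907096134
[ 0.49611384 -0.04013921  0.15088389]
```

View pics/w2v.png

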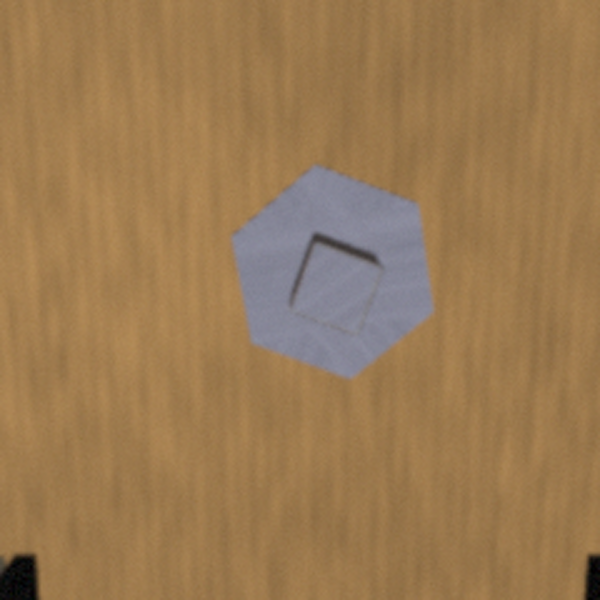

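Insert close up: hexagon vertices at (317,165), (417,203), (434,311), (352,378), (251,343), (232,238) in the crop; stub top corners at (314,243), (382,267), (361,333), (292,304).

```bash
python3 - <<'E'
from h import *
np.set_printoptions(precision=4,suppress=True)
f=load('w2')
H=np.array([onz(f,200+u/2.5,60+v/2.5,.016)[:2] for u,v in [(317,165),(417,203),(434,311),(352,378),(251,343),(232,238)]])
c=H.mean(0);a=np.arctan2(*(H-c).T[::-1]);r=np.linalg.norm(H-c,axis=1)
flat=np.angle(np.exp(1j*6*(a+np.pi/6)).mean())/6
print('insert c',c,'flat normal mod60',flat,'deg',np.degrees(flat),'AF',r*2*.866)
Q=np.array([onz(f,200+u/2.5,60+v/2.5,.046)[:2] for u,v in [(314,243),(382,267),(361,333),(292,304)]])
print('stub',Q.mean(0),[np.linalg.norm(Q[i]-Q[i-1]) for i in range(4)],np.degrees(np.arctan2(*(Q-np.roll(Q,1,0)).T[::-1]))%90)
g=load('w1')
V=np.array([onz(g,150+u/1.66,v/1.66,.028)[:2] for u,v in [(325,326),(402,342),(428,412),(376,469),(301,457),(275,386)]])
c=V.mean(0);a=np.arctan2(*(V-c).T[::-1]);r=np.linalg.norm(V-c,axis=1)
fr=np.angle(np.exp(1j*6*(a+np.pi/6)).mean())/6
print('ring c',c,'flat',fr,np.degrees(fr),'AF',r*2*.866,'rel',(fr+.348)%(np.pi/3))
E
```

```text
insert c [ 0.4888 -0.0796] flat normal mod60 0.17368717270147335 deg 9.951541951354269 AF [0.0497 0.0496 0.0499 0.0497 0.0504 0.0497]
stub [ 0.4886 -0.08  ] [np.float64(0.015430599974558387), np.float64(0.017199350277734247), np.float64(0.01660839145604392), np.float64(0.018150286383810155)] [69.8641 70.7286 73.0774 67.0466]
ring c [0.5166 0.1215] flat 0.3544625840380047 20.30921006067893 AF [0.0726 0.0696 0.0719 0.0722 0.072  0.0708] rel 0.7024625840380047
```

{"name": "move_arm", "arguments": {
  "rows": "0 0 0 0.0395 0.0075 0 0.0876; 0 0 -10 0 0 0.005 0.0876; 0 0 -10 0 0 0.005 0.0876; 0 0 -10 0 0 0.005 0.0876; 0 0 -10 0 0 0.005 0.0876; 0 0 -10 0 0 0.005 0.0876; 0 0 -10 0 0 0.005 0.0876; 0 0 -10 0 0 0.005 0.0876"
}}

```text
t: 2.45
eef_pos: [0.4888, -0.0787, 0.116]
ee_rot: [-3.141, -0.001, -0.342]
force: [-0.3, 0.4, -0.2]
width: 0.0874
gripper_force: 0.0
```

{"name": "move_arm", "arguments": {
  "rows": "0 0 0 0 0 0.03 0.06; 0 0 0 0 0 0.03 0.05; 0 0 0 0 0 0.018 0.04; 0 0 0 0 0 0.009 0.03; 0 0 0 0 0 0 0.03; 0 0 0 0 0 0 0.03"
}}

```text
t: 3.2
eef_pos: [0.4883, -0.0792, 0.0293]
ee_rot: [-3.141, -0.001, -0.349]
force: [0.8, 0.1, 0.9]
width: 0.0334
gripper_force: 0.0
```

{"name": "move_arm", "arguments": {
  "rows": "0 0 0 0 0 0.001 0.02; 0 0 0 0 0 0 0.012; 0 0 0 0 0 0 0.012; 0 0 0 0 0 0 0.012; 0 0 0 0 0 0 0.012",
  "squeeze": 25
}}

```text
t: 3.82
eef_pos: [0.4878, -0.0795, 0.028]
ee_rot: [-3.141, -0.001, -0.349]
force: [-1.3, 1.4, 5.0]
width: 0.0179
gripper_force: 25.0
```

{"name": "move_arm", "arguments": {
  "rows": "0 0 0 0 0 -0.02 0.012; 0 0 0 0 0 -0.03 0.012; 0 0 0 0 0 -0.03 0.012; 0 0 0 0 0 0 0.012; 0 0 0 0 0 0 0.012"
}}

```text
t: 4.45
eef_pos: [0.4865, -0.0795, 0.1066]
ee_rot: [3.141, 0.001, -0.35]
force: [0.1, -0.4, -3.3]
width: 0.0174
gripper_force: 25.0
```

{"name": "move_arm", "arguments": {
  "rows": "0 0 0 -0.01 -0.049 0 0.012; 0 0 0 -0.01 -0.05 0 0.012; 0 0 0 -0.01 -0.05 0 0.012; 0 0 0 -0.01 -0.05 0 0.012; 0 0 -10 0 0 0 0.012; 0 0 0 0 0 0.02 0.012; 0 0 0 0 0 0.02 0.012; 0 0 0 0 0 0 0.012"
}}

```text
t: 5.45
eef_pos: [0.5159, 0.12, 0.0648]
ee_rot: [3.138, 0.005, -0.175]
force: [0.1, -0.1, -2.8]
width: 0.0181
gripper_force: 25.0
```

{"name": "move_arm", "arguments": {
  "rows": "0 0 0 0 0 0 0.012; 0 0 0 0 0 0 0.012"
}}

```text
t: 5.7
eef_pos: [0.5184, 0.1213, 0.0681]
ee_rot: [-3.141, -0.001, -0.175]
force: [0.2, -0.5, -3.8]
width: 0.0177
gripper_force: 25.0
```

```bash
python3 - <<'E'
from h import *
im,_=grab('wrist','w3'); s=arm.get_state(); print(s['eef_pos'],s['ee_rot'],s['force'])
cv2.imwrite('pics/w3v.png',cv2.resize(im[120:360,160:480],None,fx=2.5,fy=2.5,interpolation=2))
E
```

```text
[0.51833855 0.12131505 0.06816847] [-3.14086815e+00 -8.27283828e-04 -1.74629798e-01] [-0.32573957 -0.34969253 -1.98151543]
```

View pics/w3v.png

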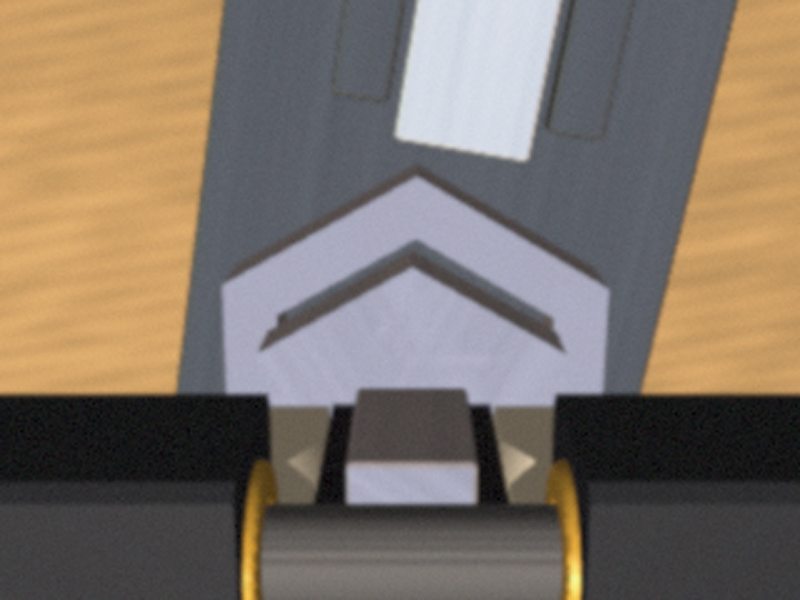

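Hover view: ring outer vertices at (223,288), (417,178), (609,290); insert shoulder vertices at (262,350), (412,265), (564,351). The angle already matches closely; next I'll compute the centre offset.

```bash
python3 - <<'E'
from h import *
from scipy.optimize import least_squares
np.set_printoptions(precision=4,suppress=True)
f=load('w3'); tz=.06817
def fit(pts,z,Rr):
    P=np.array([onz(f,160+u/2.5,120+v/2.5,z)[:2] for u,v in pts])
    # order left(+60), apex, right(-60) ccw about world z, apex direction ~ -10deg
    m=lambda p:(p[:2]+Rr*np.c_[np.cos(p[2]+np.radians([60,0,-60])),np.sin(p[2]+np.radians([60,0,-60]))]-P).ravel()
    r=least_squares(m,[.517,.12,-.17],x_scale=[.01,.01,.1]); return r.x,r.fun,np.linalg.norm(P[0]-P[2])
a=fit([(223,288),(417,178),(609,290)],.028,.04157); b=fit([(262,350),(412,265),(564,351)],tz-.012,.02887)
print('ring',*a);print('ins',*b)
d=a[0]-b[0]; y=-.1746; ex=np.array([np.cos(y),np.sin(y)]); ey=np.array([np.sin(y),-np.cos(y)])
print('tool shift',d[:2]@ex,d[:2]@ey,'turn deg ccw',np.degrees(d[2]))
E
```

```text
ring [ 0.5165  0.1212 -0.1799] [ 0. -0. -0.  0.  0. -0.] 0.07198264432537962
ins [ 0.5202  0.1212 -0.1763] [ 0.      0.0007  0.0001 -0.0002 -0.0001 -0.0005] 0.0487799665501852
tool shift -0.0036958936387071492 0.0006208368074142925 turn deg ccw -0.20562936174953222
```

{"name": "move_arm", "arguments": {
  "rows": "0 0 0 -0.0031 0.0005 0 0.012; 0 0 0 0 0 0.007 0.012; 0 0 0 0 0 0.007 0.012; 0 0 0 0 0 0 0.012; 0 0 0 0 0 0.001 0.012; 0 0 0 0 0 0.001 0.012; 0 0 0 0 0 0 0.012; 0 0 0 0 0 0 0.012"
}}

```text
t: 6.75
eef_pos: [0.5149, 0.1213, 0.0517]
ee_rot: [-3.141, -0.0, -0.174]
force: [0.5, 0.6, -3.3]
width: 0.0176
gripper_force: 25.0
```

```bash
python3 -c "
from h import *
s=arm.get_state(); print(s['eef_pos'],s['ee_rot'],s['force'],s['moment'])"
```

```text
[0.51489724 0.12126643 0.05167686] [-3.14144481e+00 -1.89344171e-04 -1.74482631e-01] [ 0.54839222  0.6349095  -3.33589882] [-0.11480733  0.07042185 -0.01353056]
```

{"name": "move_arm", "arguments": {
  "rows": "0 0 0 0 0 0.001 0.012; 0 0 0 0 0 0 0.012; 0 0 0 0 0 0.001 0.012; 0 0 0 0 0 0 0.012"
}}

```text
t: 7.25
eef_pos: [0.5147, 0.1211, 0.0495]
ee_rot: [3.141, 0.0, -0.175]
force: [0.3, 0.5, -4.1]
width: 0.0174
gripper_force: 25.0
```

{"name": "move_arm", "arguments": {
  "rows": "0 0 0 0 0 0.001 0.012; 0 0 0 0 0 0 0.012; 0 0 0 0 0 0.001 0.012; 0 0 0 0 0 0 0.012"
}}

```text
t: 7.75
eef_pos: [0.5148, 0.1212, 0.0475]
ee_rot: [3.141, 0.0, -0.175]
force: [0.3, 1.0, -4.7]
width: 0.0177
gripper_force: 25.0
```

{"name": "move_arm", "arguments": {
  "rows": "0 0 0 0 0 0.001 0.012; 0 0 0 0 0 0 0.012; 0 0 0 0 0 0.001 0.012; 0 0 0 0 0 0 0.012"
}}

```text
t: 8.25
eef_pos: [0.5147, 0.1212, 0.0454]
ee_rot: [3.141, 0.0, -0.175]
force: [0.6, -0.5, -3.7]
width: 0.0179
gripper_force: 25.0
```

{"name": "move_arm", "arguments": {
  "rows": "0 0 0 0 0 0.001 0.012; 0 0 0 0 0 0 0.012; 0 0 0 0 0 0.001 0.012; 0 0 0 0 0 0 0.012; 0 0 0 0 0 0.001 0.012; 0 0 0 0 0 0 0.012"
}}

```text
t: 9.0
eef_pos: [0.5148, 0.1212, 0.0425]
ee_rot: [3.141, 0.0, -0.175]
force: [-0.3, 0.4, -3.8]
width: 0.0179
gripper_force: 25.0
```

{"name": "move_arm", "arguments": {
  "rows": "0 0 0 0 0 0.001 0.012; 0 0 0 0 0 0 0.012; 0 0 0 0 0 0.001 0.012; 0 0 0 0 0 0 0.012"
}}

```text
t: 9.5
eef_pos: [0.5148, 0.1212, 0.0405]
ee_rot: [3.141, 0.0, -0.175]
force: [-0.2, 0.1, -3.3]
width: 0.0176
gripper_force: 25.0
```

{"name": "move_arm", "arguments": {
  "rows": "0 0 0 0 0 0.0005 0.012; 0 0 0 0 0 0 0.012; 0 0 0 0 0 0 0.012"
}}

```text
t: 9.88
eef_pos: [0.5148, 0.1212, 0.0401]
ee_rot: [-3.142, -0.0, -0.175]
force: [0.6, 0.2, -2.9]
width: 0.0178
gripper_force: 25.0
```

{"name": "move_arm", "arguments": {
  "rows": "0 0 0 0 0 0.0005 0.012; 0 0 0 0 0 0 0.012; 0 0 0 0 0 0 0.012"
}}

```text
t: 10.25
eef_pos: [0.5148, 0.1212, 0.04]
ee_rot: [-3.142, -0.0, -0.174]
force: [-3.7, 0.3, 6.5]
width: 0.0178
gripper_force: 25.0
```

{"name": "move_arm", "arguments": {
  "rows": "0 0 0 0 0 0 0.025; 0 0 0 0 0 0 0.032; 0 0 0 0 0 0 0.032; 0 0 0 0 0 0 0.032; 0 0 0 0 0 0 0.032"
}}

```text
t: 10.88
eef_pos: [0.5148, 0.1212, 0.0395]
ee_rot: [3.142, 0.0, -0.175]
force: [-0.4, -0.4, -0.3]
width: 0.032
gripper_force: 0.0
```

Floor contact felt; released. I'll rise, turn square to the fixture and look.

{"name": "move_arm", "arguments": {
  "rows": "0 0 0 0 0 -0.02 0.032; 0 0 0 0 0 -0.03 0.032; 0 0 10 0 0 -0.03 0.032; 0 0 0 0 0 -0.02 0.032; 0 0 0 0 0 0 0.032; 0 0 0 0 0 0 0.032"
}}

```text
t: 11.62
eef_pos: [0.5143, 0.121, 0.1389]
ee_rot: [3.141, 0.001, -0.349]
force: [-0.9, -0.5, -0.5]
width: 0.032
gripper_force: 0.0
```

```bash
python3 - <<'E'
from h import *
im,_=grab('wrist','w4'); s=arm.get_state(); print(s['eef_pos'],s['ee_rot'],s['force'])
cv2.imwrite('pics/w4v.png',cv2.resize(im[20:335,160:480],None,fx=1.9,fy=1.9,interpolation=2))
E
```

```text
[0.51423342 0.12094359 0.13863746] [ 3.14057424e+00  1.06448301e-03 -3.49111798e-01] [-0.24403402 -0.67985188  0.1486727 ]
```

View pics/w4v.png

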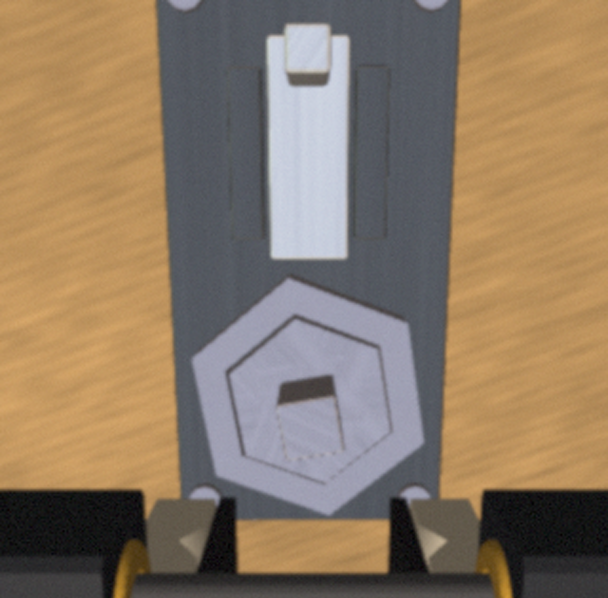

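The insert sits flush in the ring. The post top is at (287–330, 24–72) and the keeper tip at (309,259).

```bash
python3 - <<'E'
from h import *
f=load('w4'); s=arm.get_state()
L=lambda u,v,z: onz(f,160+u/1.9,20+v/1.9,z)
p=np.mean([L(287,24,.064),L(327,24,.064),L(330,72,.064),L(286,72,.064)],0); t=L(309,259,.034)
y=-.349; ex=np.array([np.cos(y),np.sin(y)]); ey=np.array([np.sin(y),-np.cos(y)])
for q in(p,t): d=(q-s['eef_pos'])[:2]; print(q,d@ex,d@ey)
d=p-t; print(np.arctan2(d[1],d[0]), np.hypot(*d[:2]))
for zz,c in((.028,(300,395)),(.028,(350,340))): print(dep(f,160+c[0]/1.9-0,20+c[1]/1.9)[2])
print('ring top z',dep(f,160+340/1.9,20+490/1.9)[2],'shoulder z',dep(f,160+255/1.9,20+400/1.9)[2],dep(f,160+360/1.9,20+420/1.9)[2])
E
```

```text
[0.61418718 0.08619508 0.064     ] 0.10581059412041334 -0.001526312308016177
[0.56147006 0.10510352 0.034     ] 0.04980562105577147 -0.0012678001900320868
-0.34438415487267915 0.05600556969165127
0.05010737189056785
0.028482580159306325
ring top z 0.028689464955599597 shoulder z 0.02785665547738364 0.02896064658452674
```

{"name": "move_arm", "arguments": {
  "rows": "0 0 0 0.036 -0.0005 0 0.032; 0 0 0 0.036 -0.0005 0 0.032; 0 0 0 0.034 -0.0005 0 0.032; 0 0 0 0 0 0.03 0.032; 0 0 0 0 0 0.03 0.032; 0 0 0 0 0 0.022 0.032; 0 0 0 0 0 0.009 0.032; 0 0 0 0 0 0 0.032"
}}

```text
t: 12.68
eef_pos: [0.6145, 0.0862, 0.0477]
ee_rot: [3.14, 0.001, -0.349]
force: [-0.2, -0.1, -0.5]
width: 0.0319
gripper_force: 0.0
```

{"name": "move_arm", "arguments": {
  "rows": "0 0 0 0 0 0 0.02; 0 0 0 0 0 0 0.006; 0 0 0 0 0 0 0.006; 0 0 0 0 0 0 0.006; 0 0 0 0 0 0 0.006",
  "squeeze": 15
}}

```text
t: 13.3
eef_pos: [0.6149, 0.0859, 0.0493]
ee_rot: [3.141, -0.0, -0.349]
force: [-2.7, -2.7, 6.1]
width: 0.0119
gripper_force: 15.0
```

{"name": "move_arm", "arguments": {
  "rows": "0 0 0 -0.006 0 0 0.006; 0 0 0 -0.007 0 0 0.006; 0 0 0 -0.008 0 0 0.006; 0 0 0 -0.006 0 0 0.006; 0 0 0 -0.002 0 0 0.006; 0 0 0 0 0 0 0.006; 0 0 0 0 0 0 0.006"
}}

```text
t: 14.18
eef_pos: [0.5877, 0.0958, 0.0493]
ee_rot: [3.141, -0.0, -0.349]
force: [-2.0, -5.0, 7.1]
width: 0.0118
gripper_force: 15.0
```

{"name": "move_arm", "arguments": {
  "rows": "0 0 0 -0.001 0 0 0.006; 0 0 0 0 0 0 0.006; 0 0 0 -0.001 0 0 0.006; 0 0 0 0 0 0 0.006; 0 0 0 -0.001 0 0 0.006; 0 0 0 0 0 0 0.006"
}}

```text
t: 14.92
eef_pos: [0.5866, 0.0963, 0.0495]
ee_rot: [-3.141, -0.003, -0.349]
force: [5.3, -10.4, 2.0]
width: 0.0112
gripper_force: 15.0
```

{"name": "move_arm", "arguments": {
  "rows": "0 0 0 -0.0008 0 0 0.006; 0 0 0 0 0 0 0.006; 0 0 0 0 0 0 0.006"
}}

```text
t: 15.3
eef_pos: [0.5866, 0.0963, 0.0495]
ee_rot: [-3.141, -0.004, -0.349]
force: [10.1, -13.1, -0.5]
width: 0.0116
gripper_force: 15.0
```

```bash
python3 - <<'E'
from h import *
im,_=grab('side','d5'); s=arm.get_state(); print(s['eef_pos'],s['force'],s['moment'])
im2,_=grab('scene','s5'); m=arm.camera_model('side'); c=np.array(m['camera_from_world'])
for n,i in(('side',im),('scene',im2)):
    m=arm.camera_model(n); p=np.array(m['camera_from_world'])@[.53,.115,.03,1]; u=np.array(m['mtx'])@p[:3]/p[2]; print(n,u)
    a,b=int(u[0]),int(u[1]); x=max(a-75,0);y=max(b-55,0); globals()[n+'c']=cv2.resize(i[y:y+110,x:x+150],(600,440),interpolation=2)
cv2.imwrite('pics/c5.png',np.hstack([sidec[:,:],scenec])[:, :][::1, ::1] if 0 else cv2.resize(np.vstack([sidec,scenec]),(409,600)))
E
```

```text
[0.5865748  0.09634892 0.04949303] [  9.65672155 -11.15907316  -0.48267646] [-4.56414494 -3.23292322  0.02096598]
side [331.43351395 212.68053834   1.        ]
scene [311.40539356 291.42652886   1.        ]
```

View pics/c5.png

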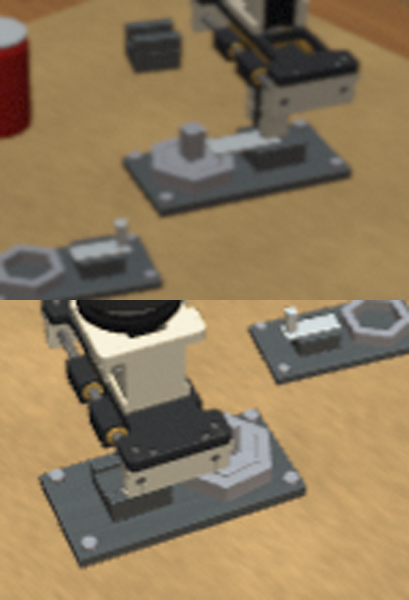

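The side and scene views show the keeper over the ring, near the stub, but not to the millimetre. I'll release, rise and check with the wrist camera.

{"name": "move_arm", "arguments": {
  "rows": "0 0 0 0 0 0 0.02; 0 0 0 0 0 0 0.032; 0 0 0 0 0 0 0.032; 0 0 0 0 0 -0.03 0.032; 0 0 0 -0.025 0 -0.03 0.032; 0 0 0 -0.025 0 -0.03 0.032; 0 0 0 -0.02 0 0 0.032; 0 0 0 0 0 0 0.032"
}}

```text
t: 16.4
eef_pos: [0.5171, 0.122, 0.1387]
ee_rot: [-3.141, 0.0, -0.348]
force: [-0.5, 0.4, -0.7]
width: 0.0323
gripper_force: 0.0
```

{"name": "move_arm", "arguments": {
  "rows": "0 0 0 0 0 0 0.032; 0 0 0 0 0 0 0.032"
}}

```text
t: 16.65
eef_pos: [0.5185, 0.1213, 0.1378]
ee_rot: [3.141, 0.001, -0.349]
force: [0.5, -0.5, -0.1]
width: 0.0322
gripper_force: 0.0
```

```bash
python3 - <<'E'
from h import *
im,_=grab('wrist','w6'); s=arm.get_state(); print(s['eef_pos'],s['ee_rot'],s['force'])
cv2.imwrite('pics/w6v.png',cv2.resize(im[20:335,160:480],None,fx=1.9,fy=1.9,interpolation=2))
E
```

```text
[0.51852957 0.12123913 0.13785063] [ 3.14053767e+00  7.12608740e-04 -3.49516793e-01] [0.52235732 0.26306059 0.30815039]
```

View pics/w6v.png

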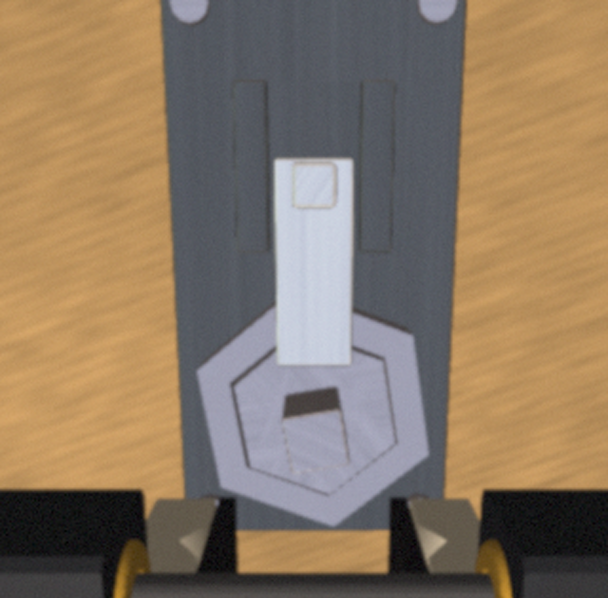

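The keeper covers the insert's shoulder, with its tip at (314,365), post at (293–337, 162–208) and guide bar ends at v≈80 and 252. I'll measure the tip's travel.

```bash
python3 - <<'E'
from h import *
y=-.349; ex=np.array([np.cos(y),np.sin(y)])
for n,t,g,h,po in(('w4',(309,259),(249,239),(249,66),[(287,24),(327,24),(330,72),(286,72)]),('w6',(314,365),(250,252),(250,81),[(294,162),(336,162),(337,208),(293,208)])):
    f=load(n); L=lambda u,v,z: onz(f,160+u/1.9,20+v/1.9,z)[:2]@ex
    T_,G,H=L(*t,.034),L(*g,.034),L(*h,.034); P=np.mean([L(*q,.064) for q in po])
    print(n,'tip',T_,'bars',G,H,'post',P,'tip-bar',T_-G,'post-bars',P-(G+H)/2)
E
```

```text
w4 tip 0.49168089549927385 bars 0.49779554775028567 0.5474515342700239 post 0.5476858685639158 tip-bar -0.006114652251011821 post-bars 0.025062327553761032
w6 tip 0.46192891261699126 bars 0.49776964763699016 0.5470981113663076 post 0.5176497429144475 tip-bar -0.035840735019998904 post-bars -0.0047841365872013375
```

The keeper is at its stop: post 4.8 mm inside the bar centre against 5.0 mm nominal, the tip agrees, and the stop force was felt. I'll hand in.

```bash
python3 -c "
from station import arm
print(arm.job_done())"
```

```text
the job is handed in; nothing more can be done
None
```

The insert is seated flush in the pocket, the keeper is closed to its stop over the shoulder, the gripper is clear of everything, and the job is handed in (about 17 s used, peak force read about 17 N).

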